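# Load the reference cells and hold the self-test selector at its third click

## Task

Stand the round and the square reference cell each upright and fully home in the well of its own shape on the bench photometer and let go of them. Then grip the black selector knob, turn it clockwise from home, counting three clicks, to the third stop without going on towards the fourth, and keep holding it there: the knob springs back if let go, so finish with the knob still gripped at the third stop. Leave the bottle, the jar and the tip box where they are.

Things in the scene. Friction and masses are not known exactly. Their poses are not given: they have to be found in the camera images.
- console: Cream bench photometer, fixed: base slab 220 (its x) by 300 (y) by 12 mm. At its -y side a panel, y -150 to -40 mm, top 34 mm above the bench, with the knob at console x 0, y -95 mm. Two metal blocks on the low +y side at x -48 and +48 mm, y +55 mm, in either order. Origin: centre of the underside; x points away from the robot at yaw 0, z up; turned up to 20 degrees either way.
- selector (a joint): Knob angle (rad), 0 = home, growing clockwise from above. Clicks (stops) every 0.4 rad: 0.4, 0.8, 1.2 (third), 1.6; end at 1.75. White ticks on the panel mark home and the four stops. A spring pulls home with 0.08 N m + 0.02 per rad; clicks add a ripple of 0.06 N m amplitude (zero at each stop, resisting after it, helping before the next), so no stop keeps the knob when let go.
- selector_grip (a point): On the knob's vertical axis at grip height, 66 mm above the bench. The knob: upright bar 44 long, 14 wide, top 78 mm above the bench, on a 48 mm disc whose top is 44 mm above the bench. Pinch the bar across its 14 mm width, firmly (40 N or more). Site x lies along the bar and turns with it; a white line on top marks its -x half; z up. At home the bar lies along the console's x.
- cell_round: Sealed amber glass cylinder with a black cap, standing on the bench: diameter 28 mm, height 82 mm, 60 g. Origin: centre of its underside, z up along the cell.
- cell_square: Sealed light blue square column with a red cap, standing on the bench: 24 by 24 mm, height 82 mm, 60 g. Origin: centre of its underside; x and y square to its sides, z up.
- block_round_hole0 (a point): Centre of the mouth of the round well, in the top face (52 mm above the bench) of a fixed 64 by 64 by 40 mm aluminium block on the console. Well diameter 31 mm, 26 mm deep, mouth chamfered 3 mm; a cell fully home has its underside 26 mm below this point. Axes as the console's.
- block_square_hole0 (a point): Centre of the mouth of the square well, in a second such block (top 52 mm above the bench): 27 by 27 mm, 26 mm deep, chamfered 3 mm, sides parallel to the console's x and y, which are also the point's axes. The square cell fits in any of its four turns.
- reagent_bottle: Bystander: amber bottle with a blue cap, diameter 60 mm, 140 mm high; leave alone. Origin: centre of its underside.
- sample_jar: Bystander: white jar with a yellow cap, diameter 56 mm, 70 mm high; leave alone. Origin: centre of its underside.
- tip_box: Bystander: closed grey box with a blue lid, 120 by 80 by 60 mm; leave alone. Origin: centre of its underside.
There are look-alikes about, which are no part of the job. Leave any purple look-alike of the cell_round alone.

How it is judged (in metres and radians):
On the way, in this order (a step that is already met when the one before it is completed fails the run):
1. both cells stand fully home in their own wells, let go, with the knob still at home (horizontal distance between cell_round and block_round_hole0 below 0.005 m and z of cell_round in the frame of block_round_hole0 below -0.022 m and angle between each of cell_round, cell_square's own z axis and vertical below 0.12 rad and horizontal distance between cell_square and block_square_hole0 below 0.005 m and z of cell_square in the frame of block_square_hole0 below -0.022 m and contact force between the fingers and cell_round below 0.05 N and contact force between the fingers and cell_square below 0.05 N and value of joint selector below 0.15 rad), for 0.2 s.
2. the gripped knob is at the third stop (value of joint selector between 1.06 and 1.34 rad and contact force between the fingers and selector above 2 N), for 0.3 s.
At the end, for the whole second after the job is handed in: Both cells upright in the wells of their own shape, within 5 mm of the centre and at least 22 of the 26 mm deep, untouched; the knob at the third stop (1.2 rad within 0.14), at rest, the fingers still gripping it with more than 2 N (all of step 2 and horizontal distance between cell_round and block_round_hole0 below 0.005 m and z of cell_round in the frame of block_round_hole0 below -0.022 m and angle between each of cell_round, cell_square's own z axis and vertical below 0.12 rad and horizontal distance between cell_square and block_square_hole0 below 0.005 m and z of cell_square in the frame of block_square_hole0 below -0.022 m and contact force between the fingers and cell_round below 0.05 N and contact force between the fingers and cell_square below 0.05 N and velocity of joint selector between -0.1 and 0.1 rad/s); the arm keeps its last pose, push and grip.
It fails at once if the knob is turned on from the third stop towards the fourth (beyond 1.45 rad) (value of joint selector above 1.45 rad).
It fails at once if the reagent bottle is moved more than 20 mm (distance of reagent_bottle from where it was at the start of the episode above 0.02 m).
It fails at once if the sample jar is moved more than 20 mm (distance of sample_jar from where it was at the start of the episode above 0.02 m).
It fails at once if the tip box is moved more than 20 mm (distance of tip_box from where it was at the start of the episode above 0.02 m).
It also fails if it takes over 64 s, if anything falls off the work surface, if the arm or the gripper's body presses on something with over 40 N, if the wrist force passes 120 N, or if a joint passes its speed limit or range.

## Robot

A 7-joint arm with a two-finger parallel gripper is mounted at the origin on the work surface. World frame = base frame: x ahead of the robot, y to its left, z up, the work surface at z = 0. Lengths are in mm, angles in rad, forces in N, time in s.
With the tool pointing down it reaches from about 400 to 875 mm from the base axis. Payload 4.4 kg.
Tool frame: the origin (TCP) lies at the very end of the fingers, on their centre line; the grasp point (between the pads) lies 19 mm behind it; z points along the fingers, y is the direction in which the jaws open and shut (so a half turn about z gives the same grasp; the last joint's range is limited). The gripper opens to 85 mm and grips with 20 to 120 N. Pads are 22 mm wide; open, the fingers measure 114 mm over their backs; the gripper's body (76 mm by 85 mm) begins 54 mm behind the grasp point. The pads swing forward as they close: fully open they stand 13 mm farther back than shut.
Start: joints at [1.168, 0.628, 0.038, 1.517, -0.027, 0.996, -0.02], TCP at [214.832, -613.486, 231.313] pointing down, gripper open.
Joint ranges: [-3.06, 3.06], [-0.37, 2.12], [-1.25, 1.32], [0.18, 2.47], [-1.1, 4.24], [0.23, 1.98], [-2.94, 2.94]. Speed limits (rad/s): [2.57, 2.57, 3.14, 3.14, 3.14, 3.14, 3.14].

## Interface

Orientations are given as [roll, pitch, yaw] about the fixed x, y, z axes, in that order (R = Rz(yaw) Ry(pitch) Rx(roll)).
In Python, from cell import read_state, get_image, calibration, finish_job gives the robot as it stands. The module is installed in compiled form; this text tells all that it offers.
- The arm moves only by the tool apply_moves, never from a script. Its argument "increments" is a list of rows, each an object of numbers: "tx", "ty", "tz": the shift along the world's x, y, z in m; "rx", "ry", "rz": the turn, a rotation vector about the world's x, y, z in units of 5 degrees (1.0 is 5 degrees); "claw": the finger opening in m, from 0 to 0.0854. In form: [{"tx": .., "ty": .., "tz": .., "rx": .., "ry": .., "rz": .., "claw": ..}, ...]. A call has 1 to 12 rows; each row is the pose to reach, as a shift and turn from the pose commanded when the call began; what a row does not reach only later rows make up. A row lasts 1/10 s, in which the tool goes at most 50 mm and 8.59 degrees, less where a joint would pass 70% of its speed; a pose out of reach is approached as far as the arm can. A call with a gripper value outside its range is refused whole. The fingers move at their own pace and stop on an object; the grip force is fixed at half the most. Time passes only in rows, so rows that repeat a pose let the fingers close. It gives the time, the measured TCP pose, the force and the opening at its end, in the units of the state.
- read_state(): the state, without advancing time (a new reading comes with each control period).
- get_image(name): name is "scene" or "side" or "wrist"; returns the picture (400x640x3 uint8, red, green, blue); there is no depth.
- calibration(name): a dict with "camera_matrix" (3x3 intrinsics, pixels), "distortion" ([k1, k2, p1, p2, k3] as OpenCV has them; the pictures are not rectified), "origin" and "attitude" of the camera in the world. Camera axes: x right, y up, looking along -z (the intrinsics and any distortion apply to the point x, -y, -z); pixel columns grow to the right and rows downward; lengths in mm; the calibration is good to about 2 mm. A picture is of the moment at which its call begins: read the wrist's pose just before it. calibration takes no time and is no camera call; for the wrist camera it gives the pose at the moment of the call.
- finish_job(): hands the job in, once; it reports no verdict.
The state is a dict: "clock": time; "qpos": joint angles; "qd": joint speeds; "tau": joint torques, N m; "eef_pos": TCP position; "tool_rot": TCP orientation; "force": force on the tool from outside, world axes, zero at the start; "torque": the same for the moment, N m; "width": finger opening in mm.
Only numpy, scipy, OpenCV 4.12 (cv2) and the standard library are available. Lean on these libraries where they do the work, as an engineer would, in place of code of your own. Each camera call takes 0.05 s, during which the arm holds its last target. There are 200 camera calls.

## Working session

There is one attempt and no reset: what is moved stays moved. The work goes in short steps, Python scripts to look and compute and a tool call to move; the robot and the scene stay as the last step left them, time stands still between calls to the robot, and variables do not carry over. Pictures are saved under pics/ and viewed, about 8 in all and at most 12, crops included, and the job is handed in when it is done.

Besides the shell and the picture viewer there is one more tool, called after "Emit:" as name(argument=value, ...), one argument or row to a line, values as JSON. apply_moves: Moves the arm, as the interface text tells. Its arguments: {"type":"object","properties":{"increments":{"type":"array"}},"required":["increments"]}

```bash
mkdir -p pics; cat > h.py <<'E'
import numpy as np, cv2
from scipy.spatial.transform import Rotation as R
from cell import read_state, get_image, calibration, finish_job
def rot(a):
    a=np.array(a,float)
    return a if a.shape==(3,3) else (R.from_euler('xyz',a).as_matrix() if a.size==3 else R.from_quat(a).as_matrix())
def plane(c,uv,z):
    "pixels -> world points on plane z (mm)"
    uv=np.array(uv,float).reshape(-1,1,2)
    p=cv2.undistortPoints(uv,np.array(c["camera_matrix"],float),np.array(c["distortion"],float)).reshape(-1,2)
    d=np.c_[p[:,0],-p[:,1],-np.ones(len(p))]@rot(c["attitude"]).T
    o=np.array(c["origin"],float)
    return o+d*((z-o[2])/d[:,2])[:,None]
def proj(c,P):
    q=(np.atleast_2d(P)-np.array(c["origin"]))@rot(c["attitude"]); q=q*[1,-1,-1]
    return cv2.projectPoints(q,np.zeros(3),np.zeros(3),np.array(c["camera_matrix"],float),np.array(c["distortion"],float))[0].reshape(-1,2)
def snap(n,f):
    c=calibration(n); im=get_image(n); cv2.imwrite(f'pics/{f}.png',im[:,:,::-1]); return c,im
E
python3 - <<'E'
from h import *
print(read_state())
for n in("scene","side","wrist"):
    c,im=snap(n,n+'0'); print(n,c)
E
```

```text
{'clock': 0.0, 'qpos': array([ 1.16819861,  0.62936382,  0.038409  ,  1.51836323, -0.02697861,
        0.99628953, -0.01998752]), 'qd': array([ 8.79696847e-05, -4.58926851e-04, -4.73862145e-04, -1.46394915e-03,
       -8.77668019e-05, -3.91664279e-04,  2.02676130e-03]), 'tau': array([ 7.65060013e-04, -5.63403904e+01,  1.22635446e+00, -1.93443453e+01,
        1.08688846e-02,  1.04269775e-02, -1.32957896e-05]), 'eef_pos': array([ 214.6373439 , -612.88076331,  230.37854316]), 'tool_rot': array([-3.13968600e+00,  2.45290909e-05,  3.36848625e-01]), 'force': array([-0.31827577, -0.01828851,  0.06623684]), 'torque': array([0.00775654, 0.04011724, 0.03539537]), 'width': 85.29728977704906}
scene {'camera_matrix': array([[450.20466901,   0.        , 311.34651521],
       [  0.        , 450.20466901, 196.9662453 ],
       [  0.        ,   0.        ,   1.        ]]), 'distortion': array([-0.0654122,  0.       ,  0.       ,  0.       ,  0.       ]), 'origin': array([1206.96980728, -549.78630089, 1291.31896931]), 'attitude': array([ 0.61673078, -0.00641416,  0.86597433])}
side {'camera_matrix': array([[447.2249885 ,   0.        , 322.10583494],
       [  0.        , 447.2249885 , 200.9147877 ],
       [  0.        ,   0.        ,   1.        ]]), 'distortion': array([-0.09848902,  0.        ,  0.        ,  0.        ,  0.        ]), 'origin': array([  29.21631743, 1019.87170607,  891.89845969]), 'attitude': array([ 0.95288254,  0.01735145, -2.67741282])}
wrist {'camera_matrix': array([[336.13192023,   0.        , 312.65083635],
       [  0.        , 336.13192023, 194.57701254],
       [  0.        ,   0.        ,   1.        ]]), 'distortion': array([-0.04721026,  0.        ,  0.        ,  0.        ,  0.        ]), 'origin': array([ 292.79133944, -584.91900234,  373.56555394]), 'attitude': array([-0.32894326,  0.00277028, -1.23357107])}
```

View pics/scene0.png

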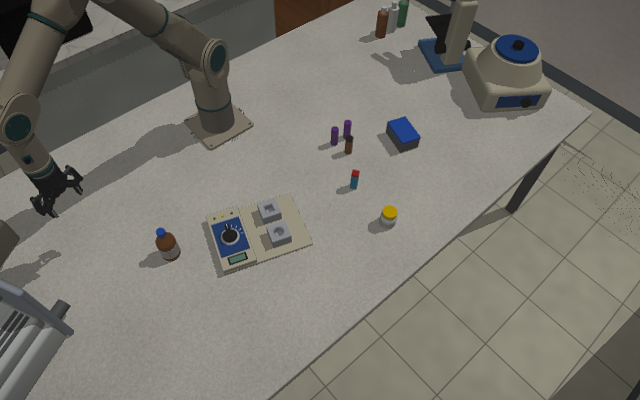

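View pics/side0.png

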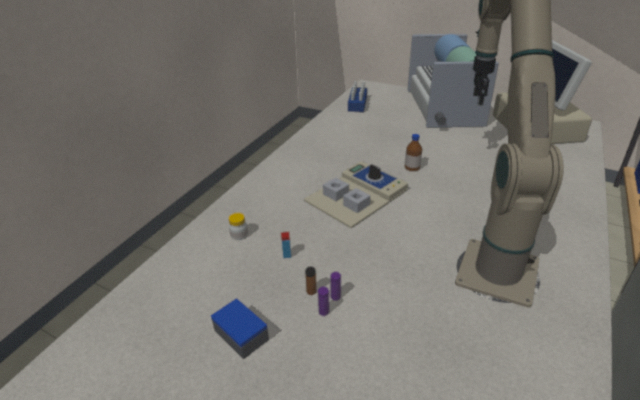

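```bash
python3 - <<'E'
from h import *
a=cv2.imread('pics/scene0.png'); b=cv2.imread('pics/side0.png')
A=cv2.resize(a[185:280,195:320],(780,593),interpolation=cv2.INTER_CUBIC)
cv2.imwrite('pics/cropA.png',A)
S=calibration('scene');D=calibration('side')
def comp(im,cond,box):
    x0,y0,x1,y1=box; m=cond(im.astype(int))[y0:y1,x0:x1]; ys,xs=np.nonzero(m); 
    return (xs.mean()+x0,ys.mean()+y0,len(xs),xs.min()+x0,xs.max()+x0,ys.min()+y0,ys.max()+y0)
red=lambda i:(i[...,2]>120)&(i[...,1]<80)&(i[...,0]<80)
blk=lambda i:i.sum(2)<110
r=[comp(a,red,(340,160,370,195)),comp(b,red,(275,225,300,262))]
k=[comp(a,blk,(340,130,358,158)),comp(b,blk,(302,262,320,300))]
print(r);print(k)
for n,q in(('sq',r),('rd',k)):
    print(n,plane(S,q[0][:2],77),plane(D,q[1][:2],77))
# console blocks approx
print(plane(S,[(269,207),(279,232)],52),plane(S,[(230,236)],78),plane(D,[(335,185),(357,197)],52),plane(D,[(375,168)],78))
print(plane(S,[(349,127-4),(335,127)],82),plane(S,[(168,256),(389,222),(404,142)],0))
E
```

```text
<stdin>:8: RuntimeWarning: Mean of empty slice.
  ret = ret.dtype.type(ret / rcount)
Traceback (most recent call last):
ValueError: zero-size array to reduction operation minimum which has no identity
```

View pics/cropA.png

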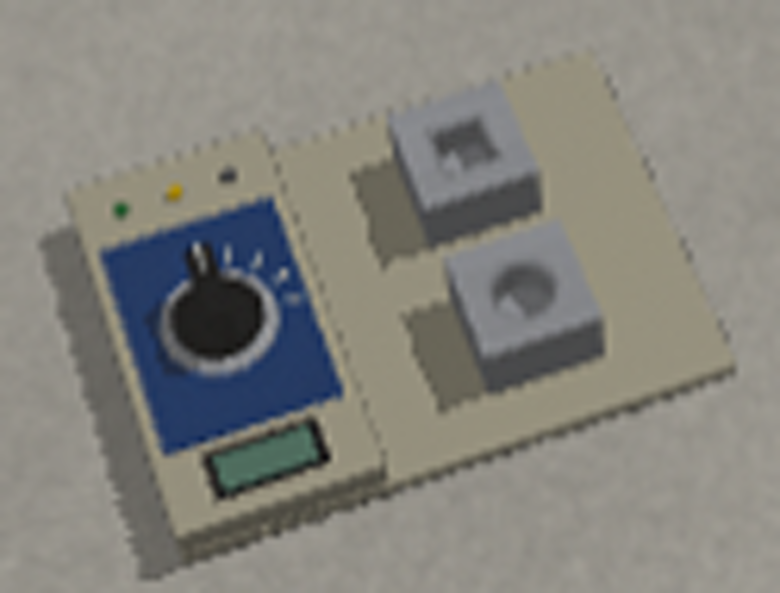

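```bash
python3 - <<'E'
from h import *
a=cv2.imread('pics/scene0.png').astype(int); b=cv2.imread('pics/side0.png').astype(int)
S=calibration('scene');D=calibration('side')
cr=lambda L:[(195+x/6.24,185+y/6.24) for x,y in L]
def cent(im,m,box):
    x0,y0,x1,y1=box; ys,xs=np.nonzero(m[y0:y1,x0:x1]); return (xs.mean()+x0,ys.mean()+y0,len(xs)) if len(xs) else (0,0,0)
for n,f,z in(('red',lambda i:(i[...,2]>1.8*i[...,1])&(i[...,2]>1.8*i[...,0])&(i[...,2]>80),76),('blk',lambda i:(i.max(2)<70)&(i.max(2)-i.min(2)<25),76)):
    bx=((340,160,370,195),(275,225,300,262)) if n=='red' else ((340,130,358,150),(302,262,320,282))
    p=cent(a,f(a),bx[0]);q=cent(b,f(b),bx[1]); print(n,p,q,plane(S,p[:2],z).round(),plane(D,q[:2],z).round())
q=plane(S,cr([(390,122),(505,85),(540,180),(425,215)]),52);r=plane(S,cr([(447,255),(562,220),(605,318),(485,360)]),52)
print(q.round(),r.round(),q.mean(0),r.mean(0))
d=(r-q).mean(0);print('yaw',np.degrees(np.arctan2(d[1],d[0])),np.linalg.norm(d))
print('holes',plane(S,cr([(465,147),(523,290)]),52))
print('knob',plane(S,cr([(220,318)]),44),plane(D,[(375,175)],44))
c=plane(S,cr([(595,55),(735,365)]),12);print('slab',c, np.degrees(np.arctan2(*(c[1]-c[0])[[1,0]])))
print('purple',plane(S,[(347,122),(335,128)],82).round(),'bot',plane(S,[(157,233)],140).round(),'jar',plane(S,[(389,211)],70).round(),'box',plane(S,[(403,131)],60).round())
E
```

```text
red (np.float64(355.0), np.float64(172.68571428571428), 35) (np.float64(284.97777777777776), np.float64(235.57777777777778), 45) [[574. 196.  76.]] [[575. 197.  76.]]
blk (np.float64(348.74), np.float64(138.12), 50) (np.float64(310.07894736842104), np.float64(271.8157894736842), 76) [[443. 290.  76.]] [[442. 295.  76.]]
[[ 451. -132.   52.]
 [ 471.  -70.   52.]
 [ 531.  -93.   52.]
 [ 510. -153.   52.]] [[ 537. -159.   52.]
 [ 558. -100.   52.]
 [ 619. -120.   52.]
 [ 599. -182.   52.]] [ 490.82939628 -112.03274618   52.        ] [ 578.27791217 -140.21563021   52.        ]
yaw -17.863079011449646 91.87773333444224
holes [[ 489.35296698 -110.92961541   52.        ]
 [ 578.84117522 -141.80285781   52.        ]]
knob [[ 487.75744284 -268.57938554   44.        ]] [[ 477.44799295 -262.79435324   44.        ]]
slab [[463.71668516  -3.29500548  12.        ]
 [665.49119304 -72.30257743  12.        ]] -18.880863444408295
purple [[383. 337.  82.]
 [377. 281.  82.]] bot [[ 394. -453.  140.]] jar [[759. 175.  70.]] box [[538. 483.  60.]]
```

Emit:
apply_moves(
  increments=[
    {"tx":0.04,"ty":0.03,"tz":0.02,"rz":1},
    {"tx":0.065,"ty":0.08,"tz":0.03,"rz":2},
    {"tx":0.09,"ty":0.12,"tz":0.03,"rz":3},
    {"tx":0.11,"ty":0.16,"tz":0.03,"rz":4},
    {"tx":0.13,"ty":0.21,"tz":0.03,"rz":5},
    {"tx":0.16,"ty":0.25,"tz":0.03,"rz":6},
    {"tx":0.18,"ty":0.29,"tz":0.03,"rz":7},
    {"tx":0.2,"ty":0.34,"tz":0.03,"rz":8},
    {"tx":0.22,"ty":0.38,"tz":0.03,"rz":9},
    {"tx":0.25,"ty":0.42,"tz":0.03,"rz":10},
    {"tx":0.265,"ty":0.45,"tz":0.03,"rz":10.5},
    {"tx":0.275,"ty":0.46,"tz":0.03,"rz":10.5},
  ],
)

```text
$.increments[0]: bad value
```

```bash
python3 - <<'E'
from h import *
print(read_state()); c,im=snap('wrist','w1'); print(c['origin'],c['attitude']); np.save('w1.npy',np.r_[c['origin'],c['attitude']])
E
```

```text
{'clock': 0.15, 'qpos': array([ 1.16820487,  0.62911031,  0.03848552,  1.5181136 , -0.02701934,
        0.99627607, -0.02000598]), 'qd': array([ 2.20930286e-03, -3.26653703e-03, -1.28627683e-03, -2.94537005e-03,
       -4.22057293e-04, -7.32559624e-05,  7.70065341e-04]), 'tau': array([ 1.62185406e-03, -5.63803804e+01,  1.22804012e+00, -1.93652344e+01,
        1.12014130e-02,  7.35622452e-03,  2.07731978e-05]), 'eef_pos': array([ 214.66709317, -613.05193763,  230.62404007]), 'tool_rot': array([-3.14020413e+00,  9.74922440e-06,  3.36745496e-01]), 'force': array([ 0.45759726, -0.02021521,  0.05714346]), 'torque': array([-0.01380816, -0.04051915,  0.02590918]), 'width': 85.36143452545572}
[ 292.80815503 -584.97170358  373.68537775] [-0.32893619  0.00251263 -1.23357458]
```

View pics/w1.png

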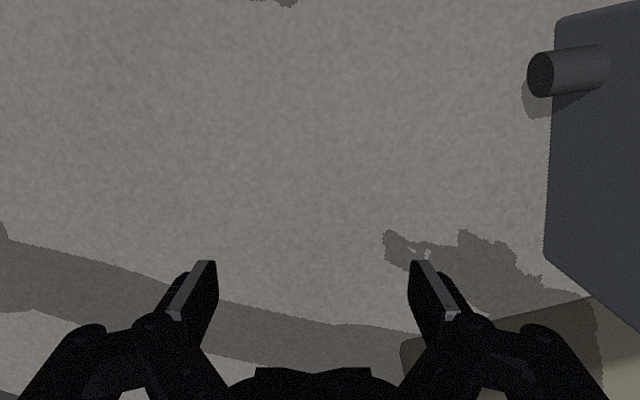

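Emit:
apply_moves(
  increments=[
    {"tx":0.04,"ty":0.03,"tz":0.02,"rx":0,"ry":0,"rz":1,"claw":0.085},
    {"tx":0.065,"ty":0.07,"tz":0.03,"rx":0,"ry":0,"rz":2,"claw":0.085},
    {"tx":0.09,"ty":0.11,"tz":0.03,"rx":0,"ry":0,"rz":3,"claw":0.085},
    {"tx":0.11,"ty":0.15,"tz":0.03,"rx":0,"ry":0,"rz":4,"claw":0.085},
    {"tx":0.13,"ty":0.19,"tz":0.03,"rx":0,"ry":0,"rz":5,"claw":0.085},
    {"tx":0.16,"ty":0.23,"tz":0.03,"rx":0,"ry":0,"rz":6,"claw":0.085},
    {"tx":0.18,"ty":0.27,"tz":0.03,"rx":0,"ry":0,"rz":7,"claw":0.085},
    {"tx":0.2,"ty":0.31,"tz":0.03,"rx":0,"ry":0,"rz":8,"claw":0.085},
    {"tx":0.22,"ty":0.35,"tz":0.03,"rx":0,"ry":0,"rz":9,"claw":0.085},
    {"tx":0.25,"ty":0.38,"tz":0.03,"rx":0,"ry":0,"rz":10,"claw":0.085},
    {"tx":0.265,"ty":0.4,"tz":0.03,"rx":0,"ry":0,"rz":10.5,"claw":0.085},
    {"tx":0.275,"ty":0.4,"tz":0.03,"rx":0,"ry":0,"rz":10.5,"claw":0.085},
  ],
)

```text
clock: 1.4
eef_pos: [491.5, -209.4, 261.4]
tool_rot: [-3.142, -0.002, 1.26]
force: [-0.2, -0.7, 0.5]
width: 85.0
```

```bash
python3 - <<'E'
from h import *
print(read_state()); c,im=snap('wrist','w2'); print(c['origin'],c['attitude'])
np.savez('w2.npz',**c)
E
```

```text
{'clock': 1.4, 'qpos': array([ 0.53347288,  0.43627282, -0.26161394,  1.79744722,  0.13444995,
        0.9253413 , -0.09682504]), 'qd': array([-0.05278543,  0.13899696,  0.07779707, -0.24486826,  0.0490424 ,
        0.11051524, -0.07316706]), 'tau': array([-3.02085781e-02, -4.50732100e+01, -2.29979418e+00, -1.77435118e+01,
       -5.45779942e-02, -1.37274410e-01,  5.77974622e-02]), 'eef_pos': array([ 491.47914649, -209.44935415,  261.44423539]), 'tool_rot': array([-3.14156143e+00, -2.22600792e-03,  1.25975899e+00]), 'force': array([-0.15915478, -0.665891  ,  0.49572755]), 'torque': array([-0.03060804, -0.01976218, -0.03066053]), 'width': 85.00010302805231}
[ 516.38107678 -129.77857744  404.70647534] [-0.32581771  0.00078196 -0.31058119]
```

View pics/w2.png

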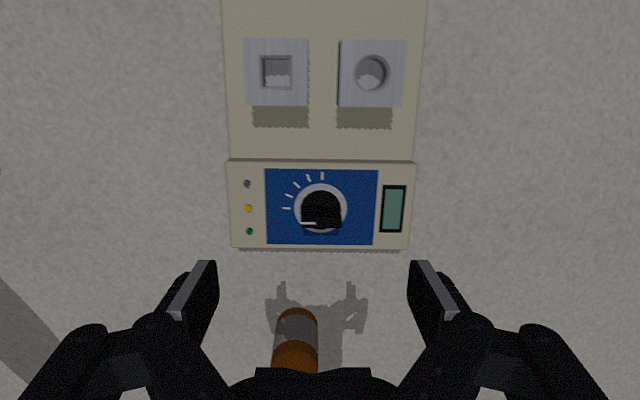

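```bash
python3 - <<'E'
from h import *
c=dict(np.load('w2.npz')); im=cv2.imread('pics/w2.png').astype(int)
B,G,Rr=im[...,0],im[...,1],im[...,2]
sm=cv2.GaussianBlur(im.astype(np.uint8),(3,3),0).astype(int)
m=((sm[...,0]-sm[...,2]>6)&(sm.sum(2)>330)).astype(np.uint8); m[115:]=0
cs=[k for k in cv2.findContours(m,0,2)[0] if cv2.contourArea(k)>800]
res=[]
for k in cs:
    r=cv2.minAreaRect(k); bx=cv2.boundingRect(k); print('block',r,bx,cv2.contourArea(k))
m2=np.zeros_like(m)
m2=((B-Rr>60)&(B>90)).astype(np.uint8); k=max(cv2.findContours(m2,0,2)[0],key=cv2.contourArea)
r=cv2.minAreaRect(k); p=plane(c,cv2.boxPoints(r),34); print('bluepanel',p.round(1),p.mean(0))
# hole: dark pixels in block tops
for x0,x1,n in((250,300,'sq'),(345,400,'rd')):
    g=sm[45:98,x0:x1].sum(2); print(n); print(np.array2string(g[::4,::3],max_line_width=200))
P=[(243.5,38.5),(307.5,38.5),(308.5,106),(245,106)];Q=[(338.5,40),(407,40),(402,107),(337.5,107)]
for t in(P,Q):
    w=plane(c,t,52);print(w.round(1).tolist(),w.mean(0))
w=plane(c,[(228.5,160.5),(416,161.5),(409,248.5),(231,248)],34);print('panel',w.round(1),w.mean(0))
E
```

```text
bluepanel [[ 498.9 -299.    34. ]
 [ 502.1 -292.6   34. ]
 [ 507.6 -295.8   34. ]
 [ 504.5 -302.2   34. ]] [ 503.2670371 -297.4019738   34.       ]
sq
[[366 373 370 372 368 367 380 367 371 374 374 373 363 363 368 361 366]
 [362 375 369 373 369 364 377 369 368 368 372 372 361 363 366 363 363]
 [363 371 370 369 362 362 378 363 368 368 369 372 360 355 369 360 363]
 [366 368 368 309 255 227 248 249 244 250 235 262 249 253 329 360 358]
 [364 374 365 321 207 224 261 259 267 269 271 260 263 270 329 357 363]
 [362 372 369 326 211 213 262 255 264 264 266 263 262 273 333 358 361]
 [365 368 371 328 227 208 264 255 264 264 264 263 260 280 331 355 359]
 [363 374 369 333 233 208 257 260 266 267 260 256 270 276 332 358 362]
 [361 369 369 342 239 269 369 369 365 369 373 362 368 336 332 357 357]
 [361 367 366 349 245 228 364 358 372 368 374 368 364 341 331 355 357]
 [360 365 366 352 264 249 351 348 353 356 363 356 357 343 329 356 357]
 [361 369 367 360 344 341 351 346 338 336 332 328 316 312 334 354 354]
 [358 364 364 369 363 358 375 365 357 364 364 366 352 358 357 352 358]
 [361 367 366 371 363 357 
[... 874 characters left out ...]
55 358 351 256 238 304 342 359 351 361 360]
 [365 365 367 356 362 344 324 343 316 290 283 306 329 350 357 352 352 363 358]
 [369 369 365 358 356 360 353 351 347 347 352 355 356 354 353 353 355 362 358]
 [364 369 365 357 356 357 350 360 352 363 357 355 356 355 353 352 353 362 355]]
[[464.7, -70.9, 52.0], [523.6, -90.1, 52.0], [504.8, -151.0, 52.0], [443.1, -131.1, 52.0]] [ 484.04425916 -110.76907511   52.        ]
[[551.7, -100.5, 52.0], [615.3, -120.4, 52.0], [595.8, -181.0, 52.0], [532.7, -161.0, 52.0]] [ 573.86730034 -140.71858832   52.        ]
panel [[ 399.7 -181.2   34. ]
 [ 601.3 -247.    34. ]
 [ 569.8 -352.4   34. ]
 [ 360.5 -284.5   34. ]] [ 482.82530727 -266.28663309   34.        ]
```

Emit:
apply_moves(
  increments=[
    {"tx":0,"ty":0.03,"tz":0,"rx":0,"ry":0,"rz":1.6,"claw":0.085},
    {"tx":0,"ty":0.075,"tz":0,"rx":0,"ry":0,"rz":3.2,"claw":0.085},
    {"tx":0,"ty":0.12,"tz":0,"rx":0,"ry":0,"rz":4.8,"claw":0.085},
    {"tx":0,"ty":0.165,"tz":0,"rx":0,"ry":0,"rz":6.4,"claw":0.085},
    {"tx":0,"ty":0.21,"tz":0,"rx":0,"ry":0,"rz":8.1,"claw":0.085},
    {"tx":0,"ty":0.26,"tz":0,"rx":0,"ry":0,"rz":9.8,"claw":0.085},
    {"tx":-0.01,"ty":0.305,"tz":-0.01,"rx":0,"ry":0,"rz":11.4,"claw":0.085},
    {"tx":-0.02,"ty":0.35,"tz":-0.02,"rx":0,"ry":0,"rz":13,"claw":0.085},
    {"tx":-0.03,"ty":0.395,"tz":-0.03,"rx":0,"ry":0,"rz":14.6,"claw":0.085},
    {"tx":-0.04,"ty":0.44,"tz":-0.04,"rx":0,"ry":0,"rz":16.2,"claw":0.085},
    {"tx":-0.045,"ty":0.48,"tz":-0.04,"rx":0,"ry":0,"rz":17.8,"claw":0.085},
    {"tx":-0.048,"ty":0.5,"tz":-0.04,"rx":0,"ry":0,"rz":19.2,"claw":0.085},
  ],
)

```text
clock: 2.65
eef_pos: [441.6, 288.8, 221.1]
tool_rot: [3.14, -0.0, 2.935]
force: [0.8, 0.2, 0.1]
width: 85.1
```

Emit:
apply_moves(
  increments=[
    {"tx":0,"ty":0,"tz":0,"rx":0,"ry":0,"rz":0,"claw":0.085},
    {"tx":0,"ty":0,"tz":0,"rx":0,"ry":0,"rz":0,"claw":0.085},
  ],
)

```text
clock: 2.85
eef_pos: [442.6, 284.4, 220.8]
tool_rot: [-3.139, 0.0, 2.924]
force: [0.2, -1.1, -0.9]
width: 84.8
```

```bash
python3 - <<'E'
from h import *
s=read_state();print(s['eef_pos'],s['tool_rot'],s['qpos']); c,im=snap('wrist','w3'); print(c['origin'],c['attitude'])
np.savez('w3.npz',**c)
print(proj(c,[[443,292,82],[443,292,0],[377,281,82],[383,337,82]]))
E
```

```text
[442.62388359 284.43273512 220.752252  ] [-3.13938834e+00  2.86914144e-05  2.92437349e+00] [-0.14451259  0.55064423 -0.72269256  1.85924219  0.45691458  0.9058973
  0.26942939]
[360.9641803  303.45080771 363.83166965] [-0.32811194  0.00135823  1.3540297 ]
[[320.49033723 180.09115796]
 [318.94836641 159.19984502]
 [290.48361823 107.06095154]
 [359.35771181  99.32420565]]
```

View pics/w3.png

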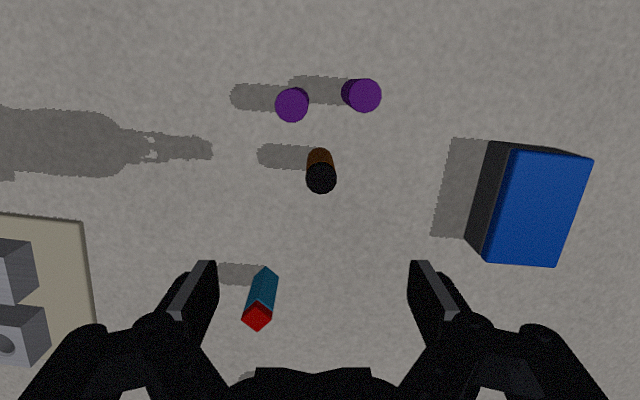

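```bash
python3 - <<'E'
from h import *
c=dict(np.load('w3.npz')); im=cv2.imread('pics/w3.png').astype(int)
s=cv2.GaussianBlur(im.astype(np.uint8),(3,3),0).astype(int)
m=(s[...,2]>1.8*s[...,1])&(s[...,2]>90); m[:295]=0
k=max(cv2.findContours(m.astype(np.uint8),0,2)[0],key=cv2.contourArea); r=cv2.minAreaRect(k);print(r)
for t in(cv2.boxPoints(r),[(258,301),(272,318),(257,331),(242,317)]):
    w=plane(c,t,82);print(w.round(1).tolist(),w.mean(0)); e=w[1]-w[0];f=w[2]-w[1];print(np.degrees(np.arctan2(e[1],e[0])),np.linalg.norm(e),np.degrees(np.arctan2(f[1],f[0])),np.linalg.norm(f))
m=(s.max(2)<45); m[:155]=0;m[200:]=0;m[:,:300]=0;m[:,345:]=0
k=max(cv2.findContours(m.astype(np.uint8),0,2)[0],key=cv2.contourArea);q=cv2.boundingRect(k);print(q,cv2.minEnclosingCircle(k))
print(plane(c,[(q[0]+q[2]/2-.5,q[1]+q[3]-q[2]/2-.5)],82), 'purples',plane(c,[(292,105),(362,96)],82))
s=read_state();print(s['eef_pos'],s['tool_rot'])
E
```

```text
((255.5, 318.9999694824219), (24.119091033935547, 19.38298225402832), 37.87498474121094)
[[570.4, 180.8, 82.0], [554.8, 198.0, 82.0], [576.3, 212.0, 82.0], [592.7, 194.8, 82.0]] [573.536205   196.38520728  82.        ]
132.22329029850442 23.232399890614566 33.05567058071595 25.75159228032779
[[552.6, 204.9, 82.0], [575.6, 213.3, 82.0], [588.4, 193.8, 82.0], [568.1, 183.6, 82.0]] [571.18625062 198.87833456  82.        ]
20.000809292291397 24.511002918075743 -56.836439148916845 23.33621723298994
(306, 161, 30, 33) ((320.25, 177.0), 16.448883056640625)
[[441.58920628 292.30834627  82.        ]] purples [[375.6731998  282.59081009  82.        ]
 [380.88042315 339.549312    82.        ]]
[442.80321736 283.8623364  220.80485376] [-3.13911231e+00  2.93586435e-04  2.92351207e+00]
```

Emit:
apply_moves(
  increments=[
    {"tx":-0.0005,"ty":0.008,"tz":-0.03,"rx":0,"ry":0,"rz":0,"claw":0.085},
    {"tx":-0.0005,"ty":0.008,"tz":-0.07,"rx":0,"ry":0,"rz":0,"claw":0.085},
    {"tx":-0.0005,"ty":0.008,"tz":-0.11,"rx":0,"ry":0,"rz":0,"claw":0.085},
    {"tx":-0.0005,"ty":0.008,"tz":-0.14,"rx":0,"ry":0,"rz":0,"claw":0.085},
    {"tx":-0.0005,"ty":0.008,"tz":-0.165,"rx":0,"ry":0,"rz":0,"claw":0.085},
    {"tx":-0.0005,"ty":0.008,"tz":-0.18,"rx":0,"ry":0,"rz":0,"claw":0.085},
    {"tx":-0.0005,"ty":0.008,"tz":-0.185,"rx":0,"ry":0,"rz":0,"claw":0.085},
    {"tx":-0.0005,"ty":0.008,"tz":-0.185,"rx":0,"ry":0,"rz":0,"claw":0.06},
    {"tx":-0.0005,"ty":0.008,"tz":-0.185,"rx":0,"ry":0,"rz":0,"claw":0.03},
    {"tx":-0.0005,"ty":0.008,"tz":-0.185,"rx":0,"ry":0,"rz":0,"claw":0.01},
    {"tx":-0.0005,"ty":0.008,"tz":-0.185,"rx":0,"ry":0,"rz":0,"claw":0.01},
    {"tx":-0.0005,"ty":0.008,"tz":-0.185,"rx":0,"ry":0,"rz":0,"claw":0.01},
  ],
)

```text
clock: 4.1
eef_pos: [441.9, 294.6, 37.1]
tool_rot: [3.141, 0.001, 2.928]
force: [-0.2, -0.9, 4.5]
width: 26.8
```

Emit:
apply_moves(
  increments=[
    {"tx":0,"ty":0,"tz":0,"rx":0,"ry":0,"rz":0,"claw":0.01},
    {"tx":0,"ty":0,"tz":0,"rx":0,"ry":0,"rz":0,"claw":0.01},
    {"tx":0,"ty":0,"tz":0,"rx":0,"ry":0,"rz":0,"claw":0.01},
  ],
)

```text
clock: 4.4
eef_pos: [441.9, 294.6, 37.1]
tool_rot: [3.141, 0.001, 2.928]
force: [0.2, -1.7, 6.4]
width: 26.6
```

Emit:
apply_moves(
  increments=[
    {"tx":0,"ty":0,"tz":0.03,"rx":0,"ry":0,"rz":0,"claw":0.01},
    {"tx":0,"ty":0,"tz":0.07,"rx":0,"ry":0,"rz":0,"claw":0.01},
    {"tx":0,"ty":-0.01,"tz":0.11,"rx":0,"ry":0,"rz":0,"claw":0.01},
    {"tx":0.01,"ty":-0.04,"tz":0.14,"rx":0,"ry":0,"rz":0,"claw":0.01},
    {"tx":0.02,"ty":-0.08,"tz":0.159,"rx":0,"ry":0,"rz":0,"claw":0.01},
    {"tx":0.035,"ty":-0.12,"tz":0.159,"rx":0,"ry":0,"rz":0,"claw":0.01},
    {"tx":0.05,"ty":-0.165,"tz":0.159,"rx":0,"ry":0,"rz":0,"claw":0.01},
    {"tx":0.065,"ty":-0.21,"tz":0.159,"rx":0,"ry":0,"rz":-0.3,"claw":0.01},
    {"tx":0.08,"ty":-0.255,"tz":0.159,"rx":0,"ry":0,"rz":-0.6,"claw":0.01},
    {"tx":0.093,"ty":-0.3,"tz":0.159,"rx":0,"ry":0,"rz":-0.9,"claw":0.01},
    {"tx":0.107,"ty":-0.345,"tz":0.159,"rx":0,"ry":0,"rz":-1.2,"claw":0.01},
    {"tx":0.12,"ty":-0.385,"tz":0.159,"rx":0,"ry":0,"rz":-1.2,"claw":0.01},
  ],
)

```text
clock: 5.6
eef_pos: [561.4, -93.3, 195.3]
tool_rot: [-3.141, 0.0, 2.822]
force: [-0.1, 0.9, -0.5]
width: 26.6
```

Emit:
apply_moves(
  increments=[
    {"tx":0.006,"ty":-0.025,"tz":0,"rx":0,"ry":0,"rz":0,"claw":0.01},
    {"tx":0.012,"ty":-0.043,"tz":0,"rx":0,"ry":0,"rz":0,"claw":0.01},
    {"tx":0.014,"ty":-0.05,"tz":0,"rx":0,"ry":0,"rz":0,"claw":0.01},
    {"tx":0.014,"ty":-0.05,"tz":0,"rx":0,"ry":0,"rz":0,"claw":0.01},
    {"tx":0.014,"ty":-0.05,"tz":0,"rx":0,"ry":0,"rz":0,"claw":0.01},
    {"tx":0.014,"ty":-0.05,"tz":0,"rx":0,"ry":0,"rz":0,"claw":0.01},
  ],
)

```text
clock: 6.2
eef_pos: [575.2, -138.6, 195.5]
tool_rot: [3.141, -0.0, 2.826]
force: [-0.7, -0.3, -0.2]
width: 26.6
```

```bash
python3 - <<'E'
from h import *
s=read_state();print(s['eef_pos'],s['tool_rot'],s['qpos'],s['width'],s['force']); c,im=snap('wrist','w4'); print(c['origin'],c['attitude'])
np.savez('w4.npz',**c)
print(proj(c,[[574,-141,52],[484,-111,52]]))
E
```

```text
[ 575.15036444 -138.62240746  195.50809057] [ 3.14093037e+00 -3.30628034e-04  2.82640139e+00] [ 0.61480987  0.67026914 -0.69564995  1.71176083  0.51080949  0.94923464
  0.97555388] 26.55764609257508 [-0.65565183 -0.32124377 -0.23984594]
[ 495.58132179 -112.16520144  338.62473902] [-0.32769897 -0.00138935  1.25608322]
[[308.6583321  179.69774538]
 [309.06605294  66.12935589]]
```

View pics/w4.png

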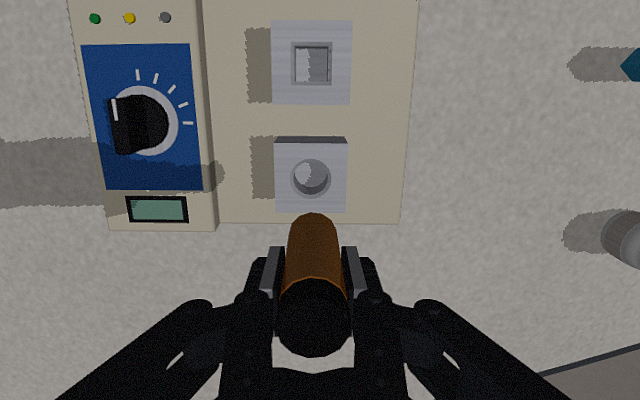

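```bash
python3 - <<'E'
from h import *
c=dict(np.load('w4.npz')); im=cv2.imread('pics/w4.png'); g=cv2.GaussianBlur(im,(3,3),0).astype(int).sum(2)
print(g[178,270:352:2]);print(g[145:212:2,311]); print(g[64,270:352:2]);print(g[20:105:2,311])
hs=plane(c,[(311,178.3),(311.8,64)],52);print(hs,np.linalg.norm(hs[0]-hs[1]),np.degrees(np.arctan2(*(hs[0]-hs[1])[[1,0]])))
print('blk',[plane(c,t,52).mean(0) for t in ([(276,142),(347,142),(346,212),(276,212)],[(272,21),(351,21),(349,104),(273,104)])])
w=plane(c,[(276,142),(347,142),(346,212),(276,212)],52);print(w)
s=read_state()
t=np.array([575.2,-139.3,158.5]);a=np.linspace(0,6.28,60);e=proj(c,t+np.c_[14*np.cos(a),14*np.sin(a),0*a]);print('bottom expected',e.min(0),e.max(0)); print(s['eef_pos'])
print('cap',plane(c,[(312,0)],82)[0][:0])
row=cv2.GaussianBlur(im,(3,3),0).astype(int)[218]; print([(x,row[x].tolist()) for x in range(280,345,4)])
E
```

```text
[309 306 369 417 414 418 414 414 416 413 383 359 254 326 421 418 417 419
 419 367 302 307 304 305 305 307 311 290 217 292 324 409 415 411 410 414
 410 411 417 428 431]
[423 424 428 420 425 427 424 345 321 308 305 307 339 338 311 309 312 304
 298 300 314 226 196 192 204 333 346 402 406 410 420 417 415 385]
[327 420 430 429 428 427 429 427 426 428 406 374 315 385 429 429 423 424
 428 407 313 308 310 309 308 310 311 314 288 302 322 414 433 432 435 436
 436 435 436 435 434]
[433 429 427 426 418 424 434 439 437 432 435 363 339 244 238 319 314 309
 306 311 316 310 310 319 315 313 309 302 312 319 323 347 350 417 416 411
 412 420 419 418 423 416 425]
[[ 573.41893087 -138.62349831   52.        ]
 [ 483.14342912 -108.41391858   52.        ]] 95.19603418573186 -18.502179983646368
blk [array([ 573.38409441, -138.38475024,   52.        ]), array([ 482.77954379, -108.76339661,   52.        ])]
[[ 533.40423629 -157.06955622   52.        ]
 [ 552.24577389  -99.24790146   52.        ]
 [ 613.89829843 -118.08451119   52.        ]
 [ 593.98806902 -179.13703207   52.        ]]
bottom expected [286.45659739 209.22579935] [334.05870357 252.55494282]
[ 575.19259381 -138.85868652  195.53990514]
cap []
[(280, [131, 144, 150]), (284, [131, 145, 150]), (288, [131, 146, 150]), (292, [131, 145, 150]), (296, [90, 105, 117]), (300, [15, 36, 58]), (304, [16, 35, 57]), (308, [22, 37, 60]), (312, [19, 38, 60]), (316, [12, 37, 57]), (320, [12, 34, 59]), (324, [11, 36, 59]), (328, [62, 80, 96]), (332, [133, 147, 153]), (336, [130, 145, 150]), (340, [129, 144, 149]), (344, [130, 144, 149])]
```

```bash
python3 - <<'E'
from h import *
c=dict(np.load('w4.npz')); im=cv2.imread('pics/w4.png')
t=np.array([575.2,-138.9,0]);a=np.linspace(0,6.28,60)
for z in(158.5,240.5):
    e=proj(c,t+np.c_[14*np.cos(a),14*np.sin(a),0*a+z]);print('expected',z,e.min(0),e.max(0))
s=cv2.GaussianBlur(im,(3,3),0).astype(int)
print('col312',[(r,s[r,312].tolist()) for r in list(range(206,222))+list(range(270,290,2))+list(range(346,364,2))])
for r in (225,240,255,270,300,318,330): print(r,[x for x in range(255,375) if abs(s[r,x].sum()-s[r,x-1].sum())>45])
E
```

```text
expected 158.5 [287.09799741 209.02447439] [334.7097158  252.37181169]
expected 240.5 [271.16010905 295.16719901] [349.05065387 357.9659235 ]
col312 [(206, [144, 139, 138]), (207, [143, 137, 136]), (208, [142, 136, 135]), (209, [142, 137, 136]), (210, [147, 140, 140]), (211, [137, 132, 132]), (212, [89, 92, 100]), (213, [37, 50, 68]), (214, [19, 36, 59]), (215, [18, 36, 59]), (216, [16, 37, 57]), (217, [17, 38, 57]), (218, [19, 38, 60]), (219, [19, 38, 60]), (220, [19, 37, 60]), (221, [16, 36, 59]), (270, [16, 34, 56]), (272, [18, 35, 57]), (274, [18, 36, 57]), (276, [22, 54, 89]), (278, [12, 25, 41]), (280, [9, 5, 6]), (282, [7, 4, 4]), (284, [8, 7, 4]), (286, [8, 8, 9]), (288, [11, 12, 11]), (346, [12, 7, 11]), (348, [16, 12, 13]), (350, [13, 12, 13]), (352, [14, 11, 10]), (354, [8, 10, 9]), (356, [13, 10, 13]), (358, [119, 122, 126]), (360, [144, 147, 150]), (362, [146, 150, 153])]
225 [291, 292, 333, 334, 335]
240 [287, 288, 289, 337, 338, 339]
255 [267, 268, 279, 284, 285, 287, 339, 340, 341, 342, 347, 348, 358, 359, 360]
270 [263, 264, 276, 350, 351, 363]
300 []
318 []
330 []
```

Emit:
apply_moves(
  increments=[
    {"tx":-0.003,"ty":0,"tz":-0.03,"rx":0,"ry":0,"rz":0,"claw":0.01},
    {"tx":-0.003,"ty":0,"tz":-0.06,"rx":0,"ry":0,"rz":0,"claw":0.01},
    {"tx":-0.003,"ty":0,"tz":-0.085,"rx":0,"ry":0,"rz":0,"claw":0.01},
    {"tx":-0.003,"ty":0,"tz":-0.097,"rx":0,"ry":0,"rz":0,"claw":0.01},
    {"tx":-0.003,"ty":0,"tz":-0.1,"rx":0,"ry":0,"rz":0,"claw":0.01},
    {"tx":-0.003,"ty":0,"tz":-0.103,"rx":0,"ry":0,"rz":0,"claw":0.01},
    {"tx":-0.003,"ty":0,"tz":-0.106,"rx":0,"ry":0,"rz":0,"claw":0.01},
    {"tx":-0.003,"ty":0,"tz":-0.109,"rx":0,"ry":0,"rz":0,"claw":0.01},
    {"tx":-0.003,"ty":0,"tz":-0.111,"rx":0,"ry":0,"rz":0,"claw":0.01},
    {"tx":-0.003,"ty":0,"tz":-0.111,"rx":0,"ry":0,"rz":0,"claw":0.01},
  ],
)

```text
clock: 7.25
eef_pos: [572.3, -140.6, 84.4]
tool_rot: [-3.142, 0.0, 2.824]
force: [0.2, 0.1, -0.8]
width: 26.6
```

```bash
python3 - <<'E'
from h import *
s=read_state();print(s['eef_pos'],s['force'],s['torque'],s['width'])
E
```

```text
[ 572.32119803 -140.574205     84.37990952] [ 0.1789714   0.09255841 -0.77298722] [ 0.00154122 -0.00129232  0.03148972] 26.554752333281087
```

Emit:
apply_moves(
  increments=[
    {"tx":0,"ty":0.0005,"tz":-0.004,"rx":0,"ry":0,"rz":0,"claw":0.01},
    {"tx":0,"ty":0.0005,"tz":-0.009,"rx":0,"ry":0,"rz":0,"claw":0.01},
    {"tx":0,"ty":0.0005,"tz":-0.014,"rx":0,"ry":0,"rz":0,"claw":0.01},
    {"tx":0,"ty":0.0005,"tz":-0.018,"rx":0,"ry":0,"rz":0,"claw":0.01},
    {"tx":0,"ty":0.0005,"tz":-0.02,"rx":0,"ry":0,"rz":0,"claw":0.01},
    {"tx":0,"ty":0.0005,"tz":-0.021,"rx":0,"ry":0,"rz":0,"claw":0.01},
    {"tx":0,"ty":0.0005,"tz":-0.021,"rx":0,"ry":0,"rz":0,"claw":0.01},
  ],
)

```text
clock: 7.95
eef_pos: [572.4, -139.9, 63.3]
tool_rot: [3.142, 0.0, 2.824]
force: [-0.7, -0.2, -0.6]
width: 26.6
```

Emit:
apply_moves(
  increments=[
    {"tx":0,"ty":0,"tz":0,"rx":0,"ry":0,"rz":0,"claw":0.04},
    {"tx":0,"ty":0,"tz":0,"rx":0,"ry":0,"rz":0,"claw":0.07},
    {"tx":0,"ty":0,"tz":0,"rx":0,"ry":0,"rz":0,"claw":0.085},
    {"tx":0,"ty":0,"tz":0,"rx":0,"ry":0,"rz":0,"claw":0.085},
    {"tx":0,"ty":0,"tz":0,"rx":0,"ry":0,"rz":0,"claw":0.085},
    {"tx":0,"ty":0,"tz":0.02,"rx":0,"ry":0,"rz":0,"claw":0.085},
    {"tx":0,"ty":0,"tz":0.05,"rx":0,"ry":0,"rz":0,"claw":0.085},
    {"tx":0,"ty":0,"tz":0.09,"rx":0,"ry":0,"rz":0,"claw":0.085},
    {"tx":0,"ty":0.01,"tz":0.13,"rx":0,"ry":0,"rz":0,"claw":0.085},
    {"tx":0,"ty":0.05,"tz":0.14,"rx":0,"ry":0,"rz":0,"claw":0.085},
    {"tx":0,"ty":0.1,"tz":0.14,"rx":0,"ry":0,"rz":0,"claw":0.085},
    {"tx":0,"ty":0.15,"tz":0.14,"rx":0,"ry":0,"rz":0,"claw":0.085},
  ],
)

```text
clock: 9.15
eef_pos: [572.6, 10.9, 204.1]
tool_rot: [3.141, 0.002, 2.822]
force: [1.0, 0.5, -0.2]
width: 85.1
```

Emit:
apply_moves(
  increments=[
    {"tx":0,"ty":0.05,"tz":0,"rx":0,"ry":0,"rz":0,"claw":0.085},
    {"tx":0,"ty":0.1,"tz":0,"rx":0,"ry":0,"rz":0,"claw":0.085},
    {"tx":0,"ty":0.145,"tz":0,"rx":0,"ry":0,"rz":0,"claw":0.085},
    {"tx":0,"ty":0.175,"tz":0,"rx":0,"ry":0,"rz":0,"claw":0.085},
    {"tx":0,"ty":0.187,"tz":0,"rx":0,"ry":0,"rz":0,"claw":0.085},
    {"tx":0,"ty":0.187,"tz":0,"rx":0,"ry":0,"rz":0,"claw":0.085},
    {"tx":0,"ty":0.187,"tz":0,"rx":0,"ry":0,"rz":0,"claw":0.085},
    {"tx":0,"ty":0.187,"tz":0,"rx":0,"ry":0,"rz":0,"claw":0.085},
  ],
)

```text
clock: 9.95
eef_pos: [572.8, 194.0, 203.0]
tool_rot: [-3.14, 0.0, 2.82]
force: [0.8, -0.5, -0.2]
width: 84.8
```

```bash
python3 - <<'E'
from h import *
s=read_state();print(s['eef_pos'],s['tool_rot'],s['qpos'],s['width']); c,im=snap('wrist','w5')
np.savez('w5.npz',**c)
print(proj(c,[[573,197,82],[573,197,0]]))
E
```

```text
[572.84909659 194.02716606 202.98628171] [-3.13955449e+00  2.76993713e-04  2.82042544e+00] [ 0.03225396  0.67373694 -0.67430488  1.66657507  0.49077265  0.97830702
  0.43297367] 84.81567217930798
[[315.45399925 186.74455985]
 [314.9384023  163.39308013]]
```

View pics/w5.png

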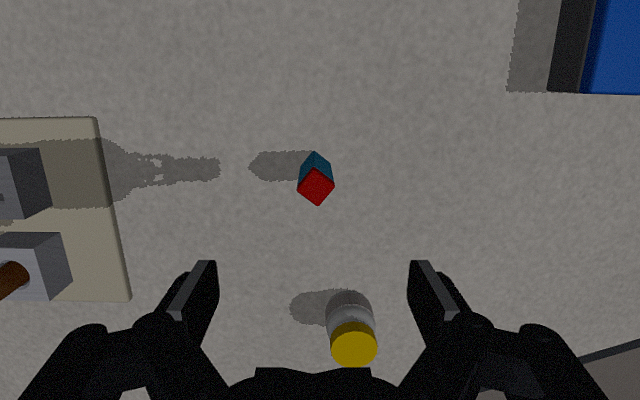

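```bash
python3 - <<'E'
from h import *
c=dict(np.load('w5.npz')); im=cv2.imread('pics/w5.png')
s=cv2.GaussianBlur(im,(3,3),0).astype(int)
m=((s[...,2]>1.8*s[...,1])&(s[...,2]>75)).astype(np.uint8); m[:160]=0;m[215:]=0;m[:,:285]=0;m[:,345:]=0
k=max(cv2.findContours(m,0,2)[0],key=cv2.contourArea); w=plane(c,k.reshape(-1,2),82)[:,:2].astype(np.float32)
r=cv2.minAreaRect(w);print(cv2.minAreaRect(k),r,cv2.contourArea(k))
E
```

```text
((315.2049255371094, 187.75408935546875), (27.655969619750977, 28.55222511291504), 39.80556869506836) ((573.8262939453125, 196.48046875), (23.371034622192383, 23.312301635742188), 33.43007278442383) 707.0
```

Emit:
apply_moves(
  increments=[
    {"tx":0.001,"ty":0,"tz":-0.02,"rx":0,"ry":0,"rz":-1.5,"claw":0.085},
    {"tx":0.001,"ty":0,"tz":-0.04,"rx":0,"ry":0,"rz":-3,"claw":0.085},
    {"tx":0.001,"ty":0,"tz":-0.06,"rx":0,"ry":0,"rz":-4.5,"claw":0.085},
    {"tx":0.001,"ty":0,"tz":-0.085,"rx":0,"ry":0,"rz":-6,"claw":0.085},
    {"tx":0.001,"ty":0,"tz":-0.11,"rx":0,"ry":0,"rz":-7.2,"claw":0.085},
    {"tx":0.001,"ty":0,"tz":-0.135,"rx":0,"ry":0,"rz":-7.6,"claw":0.085},
    {"tx":0.001,"ty":0,"tz":-0.155,"rx":0,"ry":0,"rz":-7.6,"claw":0.085},
    {"tx":0.001,"ty":0,"tz":-0.165,"rx":0,"ry":0,"rz":-7.6,"claw":0.085},
    {"tx":0.001,"ty":0,"tz":-0.167,"rx":0,"ry":0,"rz":-7.6,"claw":0.085},
    {"tx":0.001,"ty":0,"tz":-0.167,"rx":0,"ry":0,"rz":-7.6,"claw":0.06},
    {"tx":0.001,"ty":0,"tz":-0.167,"rx":0,"ry":0,"rz":-7.6,"claw":0.03},
    {"tx":0.001,"ty":0,"tz":-0.167,"rx":0,"ry":0,"rz":-7.6,"claw":0.008},
  ],
)

```text
clock: 11.2
eef_pos: [574.0, 197.2, 37.4]
tool_rot: [3.14, 0.0, 2.16]
force: [0.2, 0.1, 0.9]
width: 43.4
```

Emit:
apply_moves(
  increments=[
    {"tx":0,"ty":0,"tz":0,"rx":0,"ry":0,"rz":0,"claw":0.008},
    {"tx":0,"ty":0,"tz":0,"rx":0,"ry":0,"rz":0,"claw":0.008},
    {"tx":0,"ty":0,"tz":0,"rx":0,"ry":0,"rz":0,"claw":0.008},
    {"tx":0,"ty":0,"tz":0,"rx":0,"ry":0,"rz":0,"claw":0.008},
    {"tx":0,"ty":0,"tz":0,"rx":0,"ry":0,"rz":0,"claw":0.008},
  ],
)

```text
clock: 11.7
eef_pos: [573.9, 197.3, 37.1]
tool_rot: [3.14, 0.0, 2.161]
force: [-0.4, 0.3, 6.5]
width: 23.6
```

Emit:
apply_moves(
  increments=[
    {"tx":0,"ty":0,"tz":0.03,"rx":0,"ry":0,"rz":0,"claw":0.008},
    {"tx":0,"ty":0,"tz":0.07,"rx":0,"ry":0,"rz":0,"claw":0.008},
    {"tx":0,"ty":-0.01,"tz":0.11,"rx":0,"ry":0,"rz":0.7,"claw":0.008},
    {"tx":-0.01,"ty":-0.04,"tz":0.14,"rx":0,"ry":0,"rz":2,"claw":0.008},
    {"tx":-0.02,"ty":-0.08,"tz":0.159,"rx":0,"ry":0,"rz":3.5,"claw":0.008},
    {"tx":-0.035,"ty":-0.125,"tz":0.159,"rx":0,"ry":0,"rz":5,"claw":0.008},
    {"tx":-0.05,"ty":-0.17,"tz":0.159,"rx":0,"ry":0,"rz":6.5,"claw":0.008},
    {"tx":-0.065,"ty":-0.215,"tz":0.159,"rx":0,"ry":0,"rz":7.3,"claw":0.008},
    {"tx":-0.08,"ty":-0.26,"tz":0.159,"rx":0,"ry":0,"rz":7.55,"claw":0.008},
    {"tx":-0.088,"ty":-0.29,"tz":0.159,"rx":0,"ry":0,"rz":7.55,"claw":0.008},
    {"tx":-0.0916,"ty":-0.304,"tz":0.159,"rx":0,"ry":0,"rz":7.55,"claw":0.008},
    {"tx":-0.0916,"ty":-0.3066,"tz":0.159,"rx":0,"ry":0,"rz":7.55,"claw":0.008},
  ],
)

```text
clock: 12.9
eef_pos: [480.5, -112.2, 194.9]
tool_rot: [-3.14, -0.001, 2.815]
force: [-0.1, 0.8, -0.5]
width: 23.1
```

Emit:
apply_moves(
  increments=[
    {"tx":0,"ty":0,"tz":0,"rx":0,"ry":0,"rz":0,"claw":0.008},
    {"tx":0,"ty":0,"tz":0,"rx":0,"ry":0,"rz":0,"claw":0.008},
    {"tx":0,"ty":0,"tz":0,"rx":0,"ry":0,"rz":0,"claw":0.008},
    {"tx":0,"ty":0,"tz":0,"rx":0,"ry":0,"rz":0,"claw":0.008},
  ],
)

```text
clock: 13.3
eef_pos: [482.0, -108.4, 195.4]
tool_rot: [3.141, 0.0, 2.822]
force: [0.2, 0.6, -1.6]
width: 23.0
```

```bash
python3 - <<'E'
from h import *
s=read_state();print(s['eef_pos'],s['tool_rot'],s['qpos'],s['width']); c,im=snap('wrist','w6')
np.savez('w6.npz',**c)
t=s['eef_pos'];print(proj(c,[[481.7,-109.6,52],[t[0],t[1],t[2]-37]]))
E
```

```text
[ 482.04787318 -108.43314986  195.36772207] [3.14119995e+00 7.87825089e-05 2.82151178e+00] [ 0.66017673  0.54452009 -0.72578752  1.97057344  0.49449107  0.80923858
  0.90552446] 23.026720053288276
[[310.29135315 180.12986782]
 [311.36465018 231.00902687]]
```

View pics/w6.png

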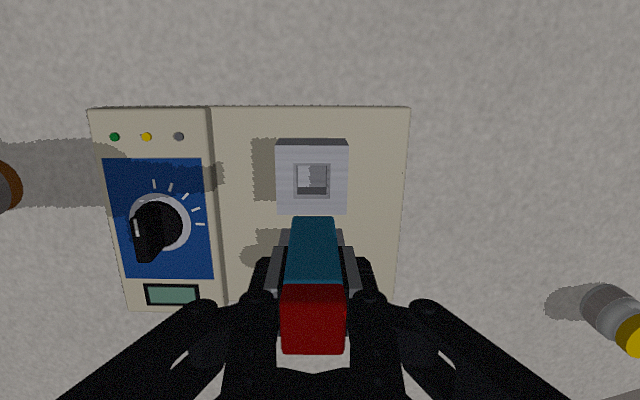

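Emit:
apply_moves(
  increments=[
    {"tx":-0.001,"ty":0,"tz":-0.03,"rx":0,"ry":0,"rz":0,"claw":0.008},
    {"tx":-0.001,"ty":0,"tz":-0.06,"rx":0,"ry":0,"rz":0,"claw":0.008},
    {"tx":-0.001,"ty":0,"tz":-0.085,"rx":0,"ry":0,"rz":0,"claw":0.008},
    {"tx":-0.001,"ty":0,"tz":-0.097,"rx":0,"ry":0,"rz":0,"claw":0.008},
    {"tx":-0.001,"ty":0,"tz":-0.1,"rx":0,"ry":0,"rz":0,"claw":0.008},
    {"tx":-0.001,"ty":0,"tz":-0.103,"rx":0,"ry":0,"rz":0,"claw":0.008},
    {"tx":-0.001,"ty":0,"tz":-0.106,"rx":0,"ry":0,"rz":0,"claw":0.008},
    {"tx":-0.001,"ty":0,"tz":-0.109,"rx":0,"ry":0,"rz":0,"claw":0.008},
    {"tx":-0.001,"ty":0,"tz":-0.111,"rx":0,"ry":0,"rz":0,"claw":0.008},
    {"tx":-0.001,"ty":0,"tz":-0.111,"rx":0,"ry":0,"rz":0,"claw":0.008},
  ],
)

```text
clock: 14.35
eef_pos: [480.7, -109.7, 84.4]
tool_rot: [-3.142, 0.0, 2.819]
force: [0.5, 0.0, -1.0]
width: 23.4
```

Free of contact; go on down.

Emit:
apply_moves(
  increments=[
    {"tx":0,"ty":0,"tz":-0.004,"rx":0,"ry":0,"rz":0,"claw":0.008},
    {"tx":0,"ty":0,"tz":-0.009,"rx":0,"ry":0,"rz":0,"claw":0.008},
    {"tx":0,"ty":0,"tz":-0.014,"rx":0,"ry":0,"rz":0,"claw":0.008},
    {"tx":0,"ty":0,"tz":-0.018,"rx":0,"ry":0,"rz":0,"claw":0.008},
    {"tx":0,"ty":0,"tz":-0.02,"rx":0,"ry":0,"rz":0,"claw":0.008},
    {"tx":0,"ty":0,"tz":-0.021,"rx":0,"ry":0,"rz":0,"claw":0.008},
    {"tx":0,"ty":0,"tz":-0.021,"rx":0,"ry":0,"rz":0,"claw":0.008},
  ],
)

```text
clock: 15.05
eef_pos: [480.7, -109.5, 63.3]
tool_rot: [3.142, -0.0, 2.82]
force: [0.3, -0.3, -0.6]
width: 23.5
```

Emit:
apply_moves(
  increments=[
    {"tx":0,"ty":0,"tz":0,"rx":0,"ry":0,"rz":0,"claw":0.04},
    {"tx":0,"ty":0,"tz":0,"rx":0,"ry":0,"rz":0,"claw":0.07},
    {"tx":0,"ty":0,"tz":0,"rx":0,"ry":0,"rz":0,"claw":0.085},
    {"tx":0,"ty":0,"tz":0,"rx":0,"ry":0,"rz":0,"claw":0.085},
    {"tx":0,"ty":0,"tz":0,"rx":0,"ry":0,"rz":0,"claw":0.085},
    {"tx":0,"ty":0,"tz":0.02,"rx":0,"ry":0,"rz":0,"claw":0.085},
    {"tx":0,"ty":0,"tz":0.05,"rx":0,"ry":0,"rz":0,"claw":0.085},
    {"tx":0,"ty":0,"tz":0.09,"rx":0,"ry":0,"rz":0,"claw":0.085},
    {"tx":0,"ty":0,"tz":0.13,"rx":0,"ry":0,"rz":0,"claw":0.085},
    {"tx":0,"ty":-0.04,"tz":0.14,"rx":0,"ry":0,"rz":0,"claw":0.085},
    {"tx":0,"ty":-0.08,"tz":0.14,"rx":0,"ry":0,"rz":0,"claw":0.085},
    {"tx":0,"ty":-0.12,"tz":0.14,"rx":0,"ry":0,"rz":0,"claw":0.085},
  ],
)

```text
clock: 16.25
eef_pos: [480.8, -231.2, 204.2]
tool_rot: [-3.141, 0.002, 2.82]
force: [0.8, -0.3, 0.0]
width: 85.2
```

Emit:
apply_moves(
  increments=[
    {"tx":-0.001,"ty":-0.025,"tz":0,"rx":0,"ry":0,"rz":0,"claw":0.085},
    {"tx":-0.0015,"ty":-0.0375,"tz":0,"rx":0,"ry":0,"rz":0,"claw":0.085},
    {"tx":-0.0015,"ty":-0.0375,"tz":0,"rx":0,"ry":0,"rz":0,"claw":0.085},
    {"tx":-0.0015,"ty":-0.0375,"tz":0,"rx":0,"ry":0,"rz":0,"claw":0.085},
    {"tx":-0.0015,"ty":-0.0375,"tz":0,"rx":0,"ry":0,"rz":0,"claw":0.085},
  ],
)

```text
clock: 16.75
eef_pos: [479.7, -264.8, 203.5]
tool_rot: [3.141, -0.0, 2.823]
force: [0.2, 0.8, -0.2]
width: 84.9
```

```bash
python3 - <<'E'
from h import *
s=read_state();print(s['eef_pos'],s['tool_rot'],s['qpos'],s['width']); c,im=snap('wrist','w7')
np.savez('w7.npz',**c)
print(proj(c,[[479.3,-267,78],[479.3,-267,44],[480.8,-109.6,108],[572.4,-139.9,108]]))
E
```

```text
[ 479.66292605 -264.81983187  203.4929131 ] [ 3.14064122e+00 -1.55826443e-04  2.82272263e+00] [ 0.92603161  0.60880609 -0.73317536  1.82218621  0.50593896  0.90740527
  1.21279926] 84.89845854635381
[[308.97370275 186.47646757]
 [309.29052009 175.5739535 ]
 [516.25749612 135.66859084]
 [493.32714632 254.66464677]]
```

View pics/w7.png

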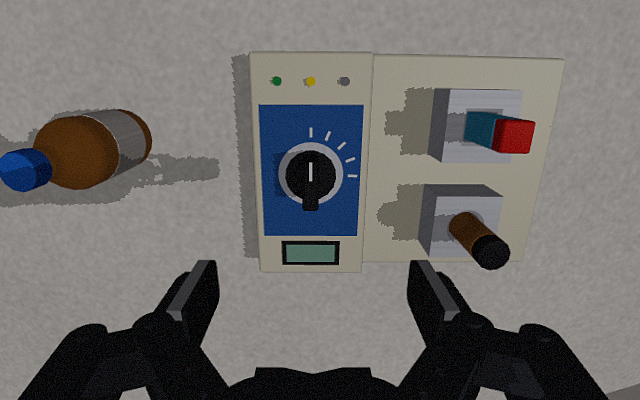

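Emit:
apply_moves(
  increments=[
    {"tx":0,"ty":0,"tz":-0.03,"rx":0,"ry":0,"rz":0,"claw":0.085},
    {"tx":0,"ty":0,"tz":-0.065,"rx":0,"ry":0,"rz":0,"claw":0.085},
    {"tx":0,"ty":0,"tz":-0.1,"rx":0,"ry":0,"rz":0,"claw":0.085},
    {"tx":0,"ty":0,"tz":-0.13,"rx":0,"ry":0,"rz":0,"claw":0.085},
    {"tx":0,"ty":0,"tz":-0.147,"rx":0,"ry":0,"rz":0,"claw":0.08},
    {"tx":0,"ty":0,"tz":-0.153,"rx":0,"ry":0,"rz":0,"claw":0.07},
    {"tx":0,"ty":0,"tz":-0.153,"rx":0,"ry":0,"rz":0,"claw":0.05},
    {"tx":0,"ty":0,"tz":-0.153,"rx":0,"ry":0,"rz":0,"claw":0.03},
    {"tx":0,"ty":0,"tz":-0.153,"rx":0,"ry":0,"rz":0,"claw":0.02},
    {"tx":0,"ty":0,"tz":-0.153,"rx":0,"ry":0,"rz":0,"claw":0.0},
    {"tx":0,"ty":0,"tz":-0.153,"rx":0,"ry":0,"rz":0,"claw":0.0},
    {"tx":0,"ty":0,"tz":-0.153,"rx":0,"ry":0,"rz":0,"claw":0.0},
  ],
)

```text
clock: 18.0
eef_pos: [479.9, -267.2, 51.5]
tool_rot: [-3.141, 0.002, 2.819]
force: [0.8, 1.7, 5.7]
width: 13.3
```

Emit:
apply_moves(
  increments=[
    {"tx":0,"ty":0,"tz":0,"rx":0,"ry":0,"rz":0,"claw":0.0},
    {"tx":0,"ty":0,"tz":0,"rx":0,"ry":0,"rz":0,"claw":0.0},
    {"tx":0,"ty":0,"tz":0,"rx":0,"ry":0,"rz":0,"claw":0.0},
    {"tx":0,"ty":0,"tz":0,"rx":0,"ry":0,"rz":0,"claw":0.0},
  ],
)

```text
clock: 18.4
eef_pos: [480.0, -267.1, 51.5]
tool_rot: [-3.141, 0.002, 2.819]
force: [-0.9, 0.6, 6.2]
width: 13.2
```

```bash
python3 - <<'E'
from h import *
s=read_state();print(s['eef_pos'],s['tool_rot'],s['qpos'],s['width'],s['force'],s['torque'])
E
```

```text
[ 479.96396381 -267.14624889   51.48317384] [-3.14144325e+00  1.80985441e-03  2.81939799e+00] [ 0.80608863  0.81112606 -0.5487227   1.92950008  0.72593331  0.60614003
  1.02668536] 13.241467960283057 [-0.90316195  0.59177315  6.19492251] [ 0.14445191  0.20490338 -0.06598017]
```

Emit:
apply_moves(
  increments=[
    {"tx":0,"ty":0,"tz":0,"rx":0,"ry":0,"rz":-0.8,"claw":0.0},
    {"tx":0,"ty":0,"tz":0,"rx":0,"ry":0,"rz":-1.6,"claw":0.0},
    {"tx":0,"ty":0,"tz":0,"rx":0,"ry":0,"rz":-2.3,"claw":0.0},
    {"tx":0,"ty":0,"tz":0,"rx":0,"ry":0,"rz":-3.1,"claw":0.0},
    {"tx":0,"ty":0,"tz":0,"rx":0,"ry":0,"rz":-3.9,"claw":0.0},
    {"tx":0,"ty":0,"tz":0,"rx":0,"ry":0,"rz":-4.6,"claw":0.0},
    {"tx":0,"ty":0,"tz":0,"rx":0,"ry":0,"rz":-4.6,"claw":0.0},
    {"tx":0,"ty":0,"tz":0,"rx":0,"ry":0,"rz":-4.6,"claw":0.0},
  ],
)

```text
clock: 19.2
eef_pos: [480.1, -266.8, 51.5]
tool_rot: [3.141, 0.002, 2.419]
force: [-0.4, 1.3, 6.3]
width: 13.1
```

```bash
python3 -c "
from h import *
s=read_state();print(s['eef_pos'],s['tool_rot'],s['qpos'],s['width'],s['force'],s['torque'])"
```

```text
[ 480.11973054 -266.79518595   51.48988453] [3.14075564e+00 1.72809208e-03 2.41881006e+00] [ 0.7421327   0.78851141 -0.444984    1.9315038   0.61491026  0.55716953
  0.72646239] 13.082833318823202 [-0.43490958  1.33764344  6.32474179] [0.23813254 0.13810113 0.03286408]
```

Emit:
apply_moves(
  increments=[
    {"tx":0,"ty":0,"tz":0,"rx":0,"ry":0,"rz":-0.8,"claw":0.0},
    {"tx":0,"ty":0,"tz":0,"rx":0,"ry":0,"rz":-1.6,"claw":0.0},
    {"tx":0,"ty":0,"tz":0,"rx":0,"ry":0,"rz":-2.3,"claw":0.0},
    {"tx":0,"ty":0,"tz":0,"rx":0,"ry":0,"rz":-3.1,"claw":0.0},
    {"tx":0,"ty":0,"tz":0,"rx":0,"ry":0,"rz":-3.9,"claw":0.0},
    {"tx":0,"ty":0,"tz":0,"rx":0,"ry":0,"rz":-4.6,"claw":0.0},
    {"tx":0,"ty":0,"tz":0,"rx":0,"ry":0,"rz":-4.6,"claw":0.0},
    {"tx":0,"ty":0,"tz":0,"rx":0,"ry":0,"rz":-4.6,"claw":0.0},
  ],
)

```text
clock: 20.0
eef_pos: [480.4, -266.6, 51.5]
tool_rot: [3.14, 0.001, 2.018]
force: [0.7, 2.3, 6.6]
width: 12.9
```

```bash
python3 -c "
from h import *
s=read_state();print(s['eef_pos'],s['tool_rot'],s['qpos'],s['width'],s['force'],s['torque'])
c,im=snap('wrist','w8');np.savez('w8.npz',**c)
v=im[120:330,200:460];print(v.shape)
cv2.imwrite('pics/w8c.png',cv2.resize(v[:,:,::-1],(780,630))[:600])"
```

```text
[ 480.44807454 -266.55930734   51.47666185] [3.13952605e+00 1.20102019e-03 2.01772759e+00] [ 0.67643356  0.77138825 -0.34092947  1.93325593  0.49003892  0.51618562
  0.44044423] 12.89876385872177 [0.67539398 2.25934976 6.56296105] [0.36159062 0.02991252 0.07277812]
(210, 260, 3)
```

View pics/w8.png

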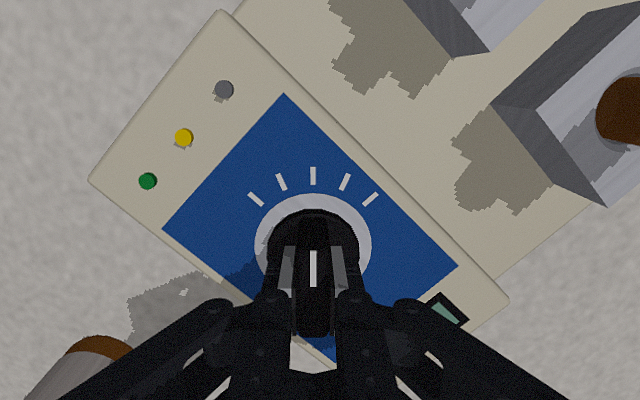

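Emit:
apply_moves(
  increments=[
    {"tx":0,"ty":0,"tz":0,"rx":0,"ry":0,"rz":-0.7,"claw":0.0},
    {"tx":0,"ty":0,"tz":0,"rx":0,"ry":0,"rz":-1.4,"claw":0.0},
    {"tx":0,"ty":0,"tz":0,"rx":0,"ry":0,"rz":-2.1,"claw":0.0},
    {"tx":0,"ty":0,"tz":0,"rx":0,"ry":0,"rz":-2.8,"claw":0.0},
    {"tx":0,"ty":0,"tz":0,"rx":0,"ry":0,"rz":-3.5,"claw":0.0},
    {"tx":0,"ty":0,"tz":0,"rx":0,"ry":0,"rz":-4.1,"claw":0.0},
    {"tx":0,"ty":0,"tz":0,"rx":0,"ry":0,"rz":-4.5,"claw":0.0},
    {"tx":0,"ty":0,"tz":0,"rx":0,"ry":0,"rz":-4.55,"claw":0.0},
    {"tx":0,"ty":0,"tz":0,"rx":0,"ry":0,"rz":-4.55,"claw":0.0},
    {"tx":0,"ty":0,"tz":0,"rx":0,"ry":0,"rz":-4.55,"claw":0.0},
    {"tx":0,"ty":0,"tz":0,"rx":0,"ry":0,"rz":-4.55,"claw":0.0},
    {"tx":0,"ty":0,"tz":0,"rx":0,"ry":0,"rz":-4.55,"claw":0.0},
  ],
)

```text
clock: 21.25
eef_pos: [480.8, -266.4, 51.5]
tool_rot: [3.138, 0.0, 1.621]
force: [1.2, 1.2, 6.1]
width: 13.2
```

```bash
python3 -c "
from h import *
s=read_state();print(s['eef_pos'],s['tool_rot'],s['qpos'],s['width'],s['force'],s['torque'])
c,im=snap('wrist','w9')"
```

```text
[ 480.83445904 -266.4154574    51.50181244] [3.13846976e+00 5.98837011e-05 1.62089956e+00] [ 0.61129724  0.75961162 -0.2394482   1.93492006  0.35493306  0.48472006
  0.16977054] 13.171240267650111 [1.15256658 1.2105741  6.05231139] [ 0.41220143 -0.04895309  0.07086099]
```

View pics/w9.png

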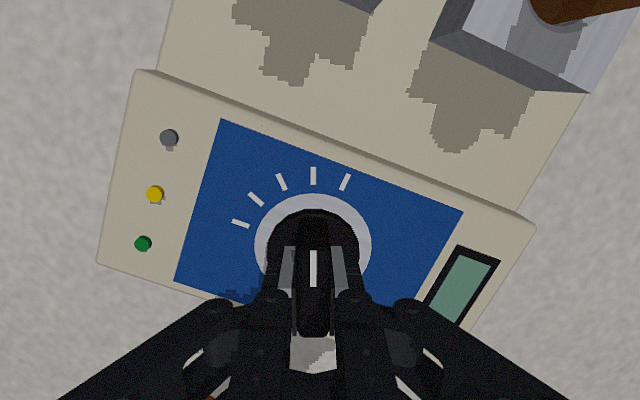

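```bash
python3 -c "
from h import *
print(finish_job())"
```

```text
the job is handed in; nothing more can be done
None
```

I seated both cells in their own wells and let go of them, then turned the knob to the third stop. I handed the job in at about 21 s with the knob still gripped. `finish_job()` gives no verdict, so the result rests on my own checks:

- **Cells:** both went down with under about 1 N of contact force. The tool height put each underside about 26 mm below the well mouth, within about a millimetre. A picture taken after release, before I gripped the knob, showed both caps upright where they should be.
- **Knob:** the tool turned 1.198 rad clockwise from home. In the last picture the white line on the knob points straight at the third-stop tick, with only the fourth left beyond it. The fingers hold the bar at 13.2 mm.
- **Clicks:** I counted the stops by angle and ticks, not by torque. At 0.8 rad the line was on the second-stop tick. The wrist torque about the vertical rose by about 0.14 N m from home to the third stop, against about 0.10 N m expected from the spring.
- **Bystanders:** I sent the arm past the bottle, jar, tip box and purple look-alikes without contact, but took no final picture of them.

Three checks disagreed slightly:

- The scene camera put the wells up to about 8 mm farther in x than where the cells went in, so I placed by the wrist camera.
- Each held cell's lower end looked about 1.5 to 2 mm off the expected position, and I allowed for that when lowering it.
- The tool read about 6 N of upward force after each grip, which I put down to the pads swinging forward as they close.

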